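# Fold the ratchet work board flat

### The job

The tilting deburring board is propped up on its ratchet and is needed flat for the next plate. Hold it by its handle bar, raise it on through its notches and past the top one until you feel it press into the sprung buffer firmly enough for the pawl to flip out, but without ramming it; then lower it gently, never dropping it or forcing it down on the pawl, until it lies fully flat, and let go. Leave the other things on the bench where they are.

Things in the scene. Friction and masses are not known exactly. Their poses are not given: they have to be found in the camera images.
- rig: fixed stand of the tilting work board: dark steel foot 250 x 300 x 15 mm on the bench. Origin on the bench top below the middle of the hinge axis. The board reaches from the hinge towards this body's -x (the robot's side). On its +y side stand the ratchet and a separate stop post: keep the gripper out of y = 115 to 220 mm (up to 260 mm high).
- quadrant: steel ratchet quadrant, firmly fixed beside the board's +y edge (y = 121 to 160 mm); same origin and axes as rig. Its four 8 mm pegs make the notches. Behind it a separate post carries a fat trip roller (24 mm) and an anvil; the post's place along x differs by up to 32 mm from job to job and is not measured.
- hinge (a point): middle of the board's hinge axis, 60 mm above the bench; the axis is parallel to the y axis of rig and of this point.
- board: tilting work board: aluminium plate 175 x 240 x 6 mm with dark rubber strips, 0.55 to 0.9 kg. Origin in the middle of the hinge axis; -x axis along the board to the handle bar, z out of the working face. A cheek plate on its +y edge carries an over-centre pawl (in: clicks over the pegs going up, holds going down; flipped out by the roller: stays out) and a sprung buffer.
- tilt (a joint): tilt of the board, rad: 0 flat (level), grows as the handle is lifted. Notches at 0.40 (start), 0.55, 0.70, 0.85. Lifting needs 2 to 5 N at the handle, clicks up to 5 N more; hinge damping 0.5 N m s, friction 0.15 N m. Pawl out, the board sinks freely; between 0.25 and 0.1 a peg clicks the pawl in again. A jolt near the top, or stopping short, leaves the pawl in: raise again.
- handle (a point): middle of the handle bar: straight round steel bar 14 mm thick, 120 mm clear length, parallel to the hinge axis, 235 mm from it, on two side arms; 38 mm clear between bar and board edge. The bar turns between gripping fingers. On the buffer the force here grows by 0.57 N per mm of travel (0.13 N per mrad). Follow the arc yieldingly: a stiff grip on a wrong arc makes large cross forces.
- plate_stack: bystander: rounded-end steel plates stacked, 110 x 220 x 20 mm; origin at its underside. Leave alone.
- notched_plate: bystander: small flat notched steel plate about 50 x 100 x 8 mm; origin at its underside. Leave alone.
- offcut: bystander: rounded steel offcut about 70 x 75 x 10 mm; origin at its underside. Leave alone.
- flange_ring: bystander: small turned steel flange, diameter 60, height 22 mm; origin at its underside. Leave alone.
- grinder: bystander: yellow and black angle grinder lying on the bench, about 320 mm long, 72 mm high; origin at its underside. Leave alone.
- striker: sprung rubber buffer (10 mm round head) on the board's cheek plate, 125 mm from the hinge axis; origin on the board's middle plane. It meets the anvil at a tilt of 0.91 to 1.18, which must be felt. Spring 2 N/mm: the pawl flips out at 5.5 to 7.5 mm (11 to 15 N), above 13 mm (26 N) is ramming. At the handle: 6 to 8 N more than just before touching flips it, 14 N more is too much.

How it is judged:
By the outcome, as a careful person would: the job done as asked, in the order asked, and still so for the second after the job is handed in, with the robot touching nothing.
It also fails if it takes over 72 s, if anything falls off the work surface, if the arm or the gripper's body presses on something with over 40 N, if the wrist force passes 120 N, or if a joint passes its speed limit or range.

### The arm

A 6-joint arm with a two-finger parallel gripper is mounted at the origin on the work surface. World frame = base frame: x ahead of the robot, y to its left, z up, the work surface at z = 0. Lengths are in m, angles in rad, forces in N, time in s.
With the tool pointing down it reaches from about 0.425 to 0.925 m from the base axis. Payload 12.5 kg.
Tool frame: the origin (TCP) lies on the mounting face of the last link; the fingertips stand 173 mm ahead of it and the grasp point (between the pads) lies 155 mm ahead of it; z points along the fingers, y is the line along which they close (so a half turn about z gives the same grasp; the last joint's range is limited). The gripper opens to 85 mm and grips with 20 to 120 N. Pads are 22 mm wide; open, the fingers measure 114 mm over their backs; the gripper's body (76 mm by 85 mm) begins 54 mm behind the grasp point. The pads swing forward as they close: fully open they stand 13 mm farther back than shut.
Start: joints at [1.096, 0.491, 1.559, -0, 1.092, -0.106], TCP at [0.225, 0.583, 0.405] pointing down, gripper open.
Joint ranges: [-3.1, 3.1], [-0.84, 2.19], [0.05, 2.79], [-1.13, 4.28], [0.06, 2.93], [-2.69, 2.69]. Speed limits (rad/s): [2.22, 2.22, 2.79, 3.14, 3.14, 3.14].

### API

Orientations are given as a rotation vector (axis times angle).
In Python, from rig import * gives the robot as it stands.
- The arm moves only by the shell command python3 -m jog 'ROWS' [FORCE]. ROWS is JSON, a list of rows, each a list of 3 entries, a list of its own where there are three numbers: the shift along the tool's x, y, z in m, then the turn about the tool's z in degrees, then the closure in counts, from 0 (fully open) to 255 (shut). A call has exactly 10 rows; each row is the pose to reach, as a shift and turn from the pose commanded when the call began, along the tool's axes at that moment; what a row does not reach only later rows make up. A row lasts 1/10 s, in which the tool goes at most 50 mm and 8.59 degrees, less where a joint would pass 70% of its speed; a pose out of reach is approached as far as the arm can. A call with a gripper value outside its range is refused whole. The fingers move at their own pace and stop on an object; FORCE is the grip in N (left out, the last holds). Time passes only in rows, so rows that repeat a pose let the fingers close, or fill a call up. It gives the time, the measured TCP pose, the force, the opening and the grip force at its end, in the units of the state.
- state(): the state, without advancing time (a new reading comes with each control period).
- read_camera(name): name is "side" or "top" or "wrist"; returns a dict with "frame" (400x640x3 uint8, red, green, blue), "range_z" (400x640 float32, m along the optical axis (not along the pixel's ray), 0 where there is no reading), "vfov" (degrees; the focal length in pixels is half the picture's height over the tangent of half this angle, whatever the lens; pixels are square), "cx", "cy" (the principal point, pixels), "rvec" (rotation vector, rad) and "tvec" (3), from world to camera coordinates, as OpenCV has them; the wrist camera has in their place "T_tool_cam" (4x4, takes a point from camera to tool coordinates, whose origin is the TCP and whose axes are the flange's). Camera axes: x right, y down, z forward; pixel columns grow to the right and rows downward; lengths in m; the calibration is good to about 2 mm. The wrist camera is an equidistant fisheye: a pixel r from the principal point sees the ray r / f radians off the axis. A picture is of the moment at which its call begins: read the wrist's pose just before it.
- hand_in(): hands the job in; it is judged then, once.
Trained networks look in the newest picture that a camera, given by its name, has taken for a name from the list of things; names that differ only in an ending like _2 or _b are one class to them, and where a whole thing is asked for, a point or a joint stands for the part that bears it (a point fixed in the world has none). Each returns a list of dicts, best first, with "p" (0 to 1); they miss things now and then, are a little off and sometimes report something else, mostly with a low value. They report only what shows in the picture. A call takes as long as a camera call.
- spot_in(camera, name): "location" ([x, y, z] in m, in world coordinates, good to about 4 mm: the middle of the surface that is visible of it).
- outline_of(camera, name): "mask" (400x640 bool, what is visible of it).
The state is a dict: "t": time; "q": joint angles; "qvel": joint speeds; "tau": joint torques, N m; "tool_pos": TCP position; "tool_rot": TCP orientation; "wrist_force": force on the tool from outside, world axes, zero at the start; "wrist_torque": the same for the moment, N m; "opening": finger opening in m; "grip_force": force on a finger pad.
Only numpy, scipy, OpenCV 4.12 (cv2) and the standard library are available. Lean on these libraries where they do the work, as an engineer would, in place of code of your own. Each camera call takes 0.05 s, during which the arm holds its last target. There are 200 camera calls.

## Working session

There is one attempt and no reset: what is moved stays moved. The work goes in short steps, Python scripts to look and compute and a shell command to move; the robot and the scene stay as the last step left them, time stands still between calls to the robot, and variables do not carry over. Pictures are saved under pics/ and viewed, at most 10 in all, crops included, and the job is handed in when it is done.

```bash
ls; mkdir -p pics
cat > h.py <<'E'
from rig import *
import numpy as np, cv2
from scipy.spatial.transform import Rotation as R
def cloud(c):
    h,w=c["range_z"].shape; f=h/2/np.tan(np.radians(c["vfov"])/2)
    v,u=np.mgrid[:h,:w]; z=c["range_z"]
    P=np.stack([(u-c["cx"])/f*z,(v-c["cy"])/f*z,z],-1)
    Rm=R.from_rotvec(c["rvec"]).as_matrix()
    return (P-np.array(c["tvec"]).ravel())@Rm, z>0
E
python3 - <<'E'
from h import *
s=state(); print({k:np.round(v,3) for k,v in s.items()})
for n in("top","side"):
    c=read_camera(n); cv2.imwrite(f"pics/{n}0.png",c["frame"][...,::-1])
    for k in("rig","hinge","board","handle","quadrant","striker","grinder"):
        try: print(n,k,[(np.round(d["location"],3),round(d["p"],2)) for d in spot_in(n,k)[:2]])
        except Exception as e: print(n,k,e)
    P,ok=cloud(c)
    for k in("board","handle"):
        o=outline_of(n,k)
        if o:
            m=o[0]["mask"]&ok; q=P[m]; print(n,k,m.sum(),np.round(np.percentile(q,[2,50,98],axis=0),3))
E
```

```text
pics
{'t': np.float64(0.0), 'q': array([ 1.096,  0.492,  1.559, -0.   ,  1.092, -0.106]), 'qvel': array([ 0.   ,  0.001,  0.   ,  0.001, -0.001, -0.   ]), 'tau': array([ 1.0000e-03, -6.1844e+01, -2.6160e+01, -0.0000e+00,  4.0000e-03,
        0.0000e+00]), 'tool_pos': array([0.225, 0.583, 0.404]), 'tool_rot': array([-5.760e-01, -3.088e+00,  2.000e-03]), 'wrist_force': array([-0.235,  0.053,  0.629]), 'wrist_torque': array([0.008, 0.012, 0.05 ]), 'grip_force': np.float64(0.0), 'opening': np.float64(0.086)}
top rig [(array([ 0.632, -0.067,  0.087]), 0.87), (array([ 0.463, -0.224,  0.012]), 0.3)]
top hinge [(array([ 0.634, -0.071,  0.09 ]), 0.64)]
top board [(array([ 0.64 , -0.077,  0.104]), 0.7)]
top handle [(array([ 0.638, -0.076,  0.112]), 0.94)]
top quadrant [(array([0.681, 0.062, 0.164]), 0.74)]
top striker []
top grinder [(array([0.68 , 0.065, 0.164]), 0.6), (array([ 0.459, -0.226,  0.011]), 0.38)]
top board 5142 [[ 0.517 -0.201  0.018]
 [ 0.641 -0.079  0.107]
 [ 0.742  0.043  0.198]]
top handle 5131 [[ 0.517 -0.201  0.053]
 [ 0.641 -0.079  0.107]
 [ 0.742  0.043  0.198]]
side rig [(array([ 0.629, -0.128,  0.07 ]), 0.91)]
side hinge [(array([ 0.628, -0.127,  0.073]), 0.56)]
side board [(array([ 0.64 , -0.083,  0.11 ]), 0.75)]
side handle [(array([ 0.646, -0.083,  0.111]), 0.64)]
side quadrant [(array([0.676, 0.059, 0.115]), 0.73)]
side striker []
side grinder [(array([ 0.558, -0.369,  0.059]), 0.83)]
side board 5857 [[ 0.516 -0.207  0.013]
 [ 0.644 -0.077  0.11 ]
 [ 0.747  0.126  0.197]]
```

View pics/top0.png

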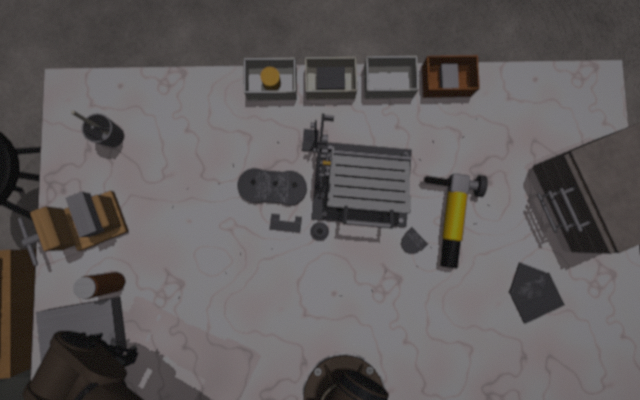

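View pics/side0.png

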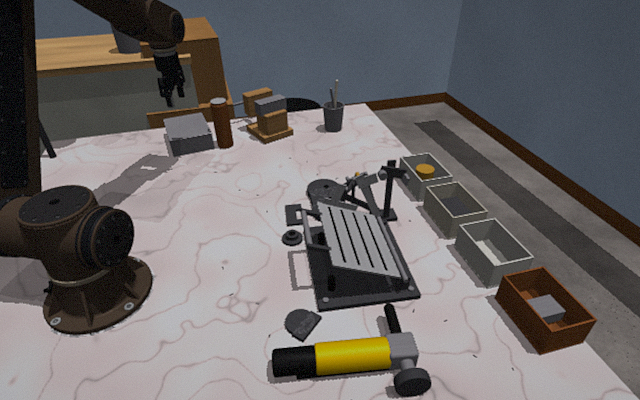

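Run:
```python
from h import *
A=[]
for n in("top","side"):
    c=read_camera(n); P,ok=cloud(c); m=ok.copy()
    o=outline_of(n,"board"); m&=cv2.erode(o[0]["mask"].astype(np.uint8),np.ones((3,3)))>0
    A.append(P[m])
    q=P[m]
    # ransac plane
    rng=np.random.default_rng(0);best=None
    for _ in range(400):
        a=q[rng.choice(len(q),3,False)]; nn=np.cross(a[1]-a[0],a[2]-a[0])
        if np.linalg.norm(nn)<1e-5: continue
        nn/=np.linalg.norm(nn); k=abs((q-a[0])@nn)<.003
        if best is None or k.sum()>best.sum(): best=k
    ctr=q[best].mean(0); nn=np.linalg.svd(q[best]-ctr,full_matrices=False)[2][2]; nn*=np.sign(nn[2])
    print(n,best.sum(),len(q),"ctr",ctr.round(4),"n",nn.round(3),"tilt",np.arccos(nn[2]),"yaw",np.degrees(np.arctan2(nn[1],nn[0])))
    # in-plane extents
    hx=np.array([nn[0],nn[1],0]);hx/=np.linalg.norm(hx); ay=np.cross([0,0,1],hx)
    b=q[best]; print("along y",np.percentile(b@ay,[1,99]).round(4),"along x",np.percentile(b@hx,[1,99]).round(4),"z",np.percentile(b[:,2],[1,99]).round(4))
    # high points: bar
    hx_=hx
    allp=P[ok]; 
    k=(allp[:,2]>.13)&(allp[:,2]<.22)&(allp@ay<np.percentile(b@ay,99)-.02)&(allp@ay>np.percentile(b@ay,1)+.02)&(np.abs(allp@hx-ctr@hx)<.2)&(allp@hx<ctr@hx-.06)
    w=allp[k]; d=(w-ctr)@nn; u=(w-ctr)@np.cross(ay,nn)
    print("edgepts",len(w)); H=np.histogram(u,bins=np.arange(-.2,0,.005)); print(dict(zip(H[1].round(3),H[0])))
```

```text
top 3462 4739 ctr [ 0.638  -0.0855  0.1057] n [ 0.382 -0.041  0.923] tilt 0.3946354227450436 yaw -6.069716191110533
along y [-0.1313  0.0955] along x [0.5221 0.7403] z [0.0647 0.1566]
edgepts 727
{np.float64(-0.2): np.int64(0), np.float64(-0.195): np.int64(0), np.float64(-0.19): np.int64(0), np.float64(-0.185): np.int64(0), np.float64(-0.18): np.int64(0), np.float64(-0.175): np.int64(0), np.float64(-0.17): np.int64(0), np.float64(-0.165): np.int64(0), np.float64(-0.16): np.int64(0), np.float64(-0.155): np.int64(0), np.float64(-0.15): np.int64(0), np.float64(-0.145): np.int64(0), np.float64(-0.14): np.int64(24), np.float64(-0.135): np.int64(110), np.float64(-0.13): np.int64(82), np.float64(-0.125): np.int64(39), np.float64(-0.12): np.int64(13), np.float64(-0.115): np.int64(17), np.float64(-0.11): np.int64(13), np.float64(-0.105): np.int64(14), np.float64(-0.1): np.int64(15), np.float64(-0.095): np.int64(17), np.float64(-0.09): np.int64(15), np.float64(-0.085): np.int64(103), np.float64(-0.08): np.int64(100), np.float64(-0.075): np.int64(95), np.float64(-0.07): np.int64(70), np.float64
[... 1138 characters left out ...]
.115): np.int64(0), np.float64(-0.11): np.int64(0), np.float64(-0.105): np.int64(0), np.float64(-0.1): np.int64(0), np.float64(-0.095): np.int64(0), np.float64(-0.09): np.int64(0), np.float64(-0.085): np.int64(0), np.float64(-0.08): np.int64(0), np.float64(-0.075): np.int64(0), np.float64(-0.07): np.int64(0), np.float64(-0.065): np.int64(0), np.float64(-0.06): np.int64(0), np.float64(-0.055): np.int64(0), np.float64(-0.05): np.int64(0), np.float64(-0.045): np.int64(0), np.float64(-0.04): np.int64(0), np.float64(-0.035): np.int64(0), np.float64(-0.03): np.int64(0), np.float64(-0.025): np.int64(0), np.float64(-0.02): np.int64(0), np.float64(-0.015): np.int64(0), np.float64(-0.01): np.int64(0)}
```

The top view shows the board around (370,180) with its handle bar at (358,237), and the quadrant and post at (318,150) on the left. In the side view the bar is at about (308,230). Everything is consistent with tilt 0.40. Next I fit the bar line.

Run:
```python
from h import *
ps=[]
for n in("top","side"):
    c=read_camera(n); P,ok=cloud(c); q=P[ok]
    k=(q[:,2]>.138)&(q[:,2]<.17)&(q[:,0]>.48)&(q[:,0]<.545)&(q[:,1]>-.16)&(q[:,1]<-.0)
    w=q[k]; print(n,len(w),np.percentile(w,[1,50,99],axis=0).round(4).tolist())
    vx=cv2.fitLine(w[:,:2].astype(np.float32),cv2.DIST_HUBER,0,.001,.001).ravel(); print("line",vx.round(4),"yaw",np.degrees(np.arctan2(-vx[0]*np.sign(vx[1]),abs(vx[1]))))
    ymid=(w[:,1].min()+w[:,1].max())/2; print(w[:,1].min(),w[:,1].max(),"x at mid",vx[2]+(ymid-vx[3])*vx[0]/vx[1],"z top",np.percentile(w[:,2],[50,90]))
    # board edge line directions via minAreaRect on plane points
    k2=(q[:,2]>.06)&(q[:,2]<.165)&(q[:,0]>.50)&(q[:,0]<.76)&(q[:,1]>-.23)&(q[:,1]<.02)
s=state();Rm=R.from_rotvec(s["tool_rot"]).as_matrix(); print(Rm.round(3).tolist())
c=read_camera("wrist"); cv2.imwrite("pics/w0.png",c["frame"][...,::-1]); print(c["T_tool_cam"].round(3).tolist())
```

```text
top 313 [[0.5068, -0.1452, 0.1413], [0.5202, -0.0809, 0.1548], [0.544, -0.0028, 0.1624]]
line [ 0.0521  0.9986  0.5186 -0.0875] yaw -2.9886286
-0.14602055540419065 -0.0026197492233978655 x at mid 0.5192751541371109 z top [0.15481854 0.15900968]
side 350 [[0.5046, -0.1483, 0.1388], [0.5185, -0.0998, 0.1539], [0.5436, -0.006, 0.1583]]
line [ 0.1034  0.9946  0.5205 -0.0686] yaw -5.9346805
-0.1511685016419841 -0.0010632275636431427 x at mid 0.5197311011981873 z top [0.15386294 0.15693929]
[[-0.933, 0.361, 0.0], [0.361, 0.933, 0.0], [0.0, 0.0, -1.0]]
[[0.0, -0.951, -0.311, 0.079], [1.0, 0.001, -0.001, 0.001], [0.001, -0.311, 0.951, 0.03], [0.0, 0.0, 0.0, 1.0]]
```

```bash
python3 -m jog '[[[-0.02,-0.02,0],3,0],[[-0.05,-0.05,0],7,60],[[-0.08,-0.08,0],12,120],[[-0.11,-0.11,0],17,120],[[-0.145,-0.145,0],22,120],[[-0.18,-0.18,0],27,120],[[-0.215,-0.215,0],32,120],[[-0.25,-0.25,0],37,120],[[-0.285,-0.285,0],42,120],[[-0.31,-0.31,0],46,120]]' 40
python3 - <<'E'
from h import *
s=state();Rm=R.from_rotvec(s["tool_rot"]).as_matrix(); print(Rm.T@(np.array([.519,-.075,.40])-s["tool_pos"]), np.degrees(np.arctan2(Rm[1,1],Rm[0,1])))
E
```

```text
t: 2.35
tool_pos: [0.4033, 0.1797, 0.405]
tool_rot: [1.743, 2.613, 0.001]
wrist_force: [0.2, 0.9, 1.1]
opening: 0.0451
grip_force: 0.0
[-0.27959586  0.00890995  0.00501014] 22.607886699391887
```

```bash
python3 -m jog '[[[-0.03,0.001,0],4,120],[[-0.07,0.002,0],8,120],[[-0.11,0.003,0],12,120],[[-0.15,0.004,0],16,120],[[-0.19,0.006,0.002],20,120],[[-0.225,0.007,0.003],24,120],[[-0.255,0.008,0.005],27,120],[[-0.275,0.009,0.005],27.6,120],[[-0.28,0.009,0.005],27.6,120],[[-0.28,0.009,0.005],27.6,120]]'
python3 - <<'E'
from h import *
s=state();Rm=R.from_rotvec(s["tool_rot"]).as_matrix(); print(Rm.T@(np.array([.519,-.075,.3065])-s["tool_pos"]), np.degrees(np.arctan2(Rm[1,1],Rm[0,1])))
c=read_camera("wrist"); cv2.imwrite("pics/w1.png",c["frame"][...,::-1])
h,w=c["range_z"].shape; f=h/2/np.tan(np.radians(c["vfov"])/2); z=c["range_z"]
v,u=np.mgrid[:h,:w]; a=u-c["cx"]; b=v-c["cy"]; r=np.hypot(a,b)+1e-9; th=r/f
t=np.tan(th)*z; C=np.stack([a/r*t,b/r*t,z],-1)[(z>0)&(th<1.4)]
T=c["T_tool_cam"]; W=(C@T[:3,:3].T+T[:3,3])@Rm.T+s["tool_pos"]
np.save("w1.npy",W)
# rig-like coords: e=tool y dir
e=np.array([np.cos(np.radians(-5)),np.sin(np.radians(-5)),0]); l=np.array([-e[1],e[0],0])
c0=np.array([.519,-.075,0]); d=W-c0; x=d@e; y=d@l
k=(abs(x)<.03)&(abs(y)<.045)&(W[:,2]>.13)&(W[:,2]<.175)
print(k.sum(),np.percentile(W[k],[2,50,98],axis=0).round(4).tolist())
p=np.polyfit(y[k],x[k],1); print("x offset mid, slope",p, "top z",np.percentile(W[k][:,2],[50,90,98]),"xrange",np.percentile(x[k],[2,50,98]))
kk=(abs(x)<.02)&(abs(y)<.1)&(W[:,2]>.13)&(W[:,2]<.175); print("y ext",np.percentile(y[kk],[1,99]))
E
```

```text
t: 3.35
tool_pos: [0.5198, -0.0727, 0.3996]
tool_rot: [-2.312, -2.127, 0.0]
wrist_force: [-0.1, -0.0, 0.1]
opening: 0.0457
grip_force: 0.0
[-0.00241246 -0.0005323   0.09304983] -4.763934725159469
2096 [[0.5079, -0.1167, 0.1522], [0.5176, -0.0711, 0.1573], [0.5268, -0.0317, 0.1592]]
x offset mid, slope [ 0.0258797 -0.0017632] top z [0.15733312 0.15861383 0.15918205] xrange [-0.00889999 -0.00138023  0.00516254]
y ext [-0.06704611  0.07401208]
```

View pics/w1.png

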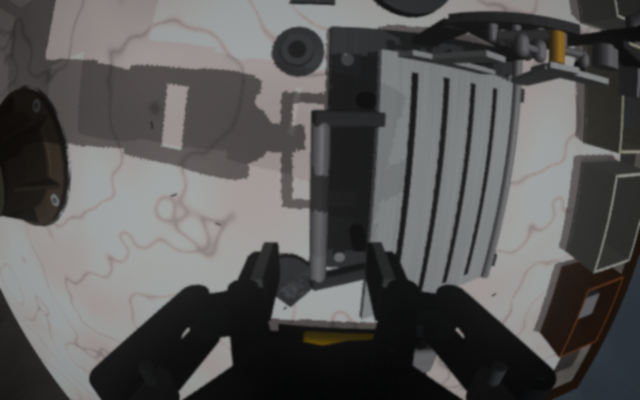

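The wrist view shows the bar running vertically in the picture at about (320,195), midway between the fingers at (270,270) and (375,270). The board edge at (385,150) is clear of the fingers, so I descend with a small correction.

```bash
python3 -m jog '[[[0,-0.002,0.01],0.5,130],[[0,-0.002,0.025],1.3,130],[[0,-0.002,0.04],1.3,130],[[0,-0.002,0.055],1.3,130],[[0,-0.002,0.07],1.3,130],[[0,-0.002,0.083],1.3,130],[[0,-0.002,0.090],1.3,130],[[0,-0.002,0.093],1.3,130],[[0,-0.002,0.093],1.3,170],[[0,-0.002,0.093],1.3,200]]' 30
python3 -m jog '[[[0,0,0],0,215],[[0,0,0],0,225],[[0,0,0],0,230],[[0,0,0],0,235],[[0,0,0],0,255],[[0,0,0],0,255],[[0,0,0],0,255],[[0,0,0],0,255],[[0,0,0],0,255],[[0,0,0],0,255]]' 30
python3 -c "
from h import *
s=state();print(s['wrist_torque'],s['q'],R.from_rotvec(s['tool_rot']).as_matrix().round(4).tolist())"
```

```text
t: 4.4
tool_pos: [0.5178, -0.0721, 0.3071]
tool_rot: [2.335, 2.101, 0.001]
wrist_force: [-0.2, -0.3, -0.5]
opening: 0.0183
grip_force: 0.0
t: 5.4
tool_pos: [0.5172, -0.0721, 0.307]
tool_rot: [-2.334, -2.101, 0.001]
wrist_force: [-5.1, 1.6, 2.7]
opening: 0.013
grip_force: 29.2
[0.13946927 0.96871206 0.02441329] [-2.65050586e-01  4.75750124e-01  1.91348386e+00  4.21322975e-05
  7.54006580e-01 -1.59815196e-01] [[0.1051, 0.9945, -0.0016], [0.9945, -0.1051, 0.0005], [0.0003, -0.0016, -1.0]]
```

```bash
cat > f.py <<'E'
from h import *
s=state(); e=np.array([.9945,-.1051,0]); g=np.array(s["tool_pos"])-[.5172,-.0721,.307]
X=.21645-g@e; Z=.09151+g[2]; th=np.arctan2(Z,X); F=np.array(s["wrist_force"]); fx=F@e
tan=-(fx*np.sin(th)+F[2]*np.cos(th)); rad=-fx*np.cos(th)+F[2]*np.sin(th)
print("th %.4f r %.4f  resist_tan %.1f  radial_out %.1f  fy %.1f tq %s op %.4f t %.2f X %.4f Z %.4f"%(th,np.hypot(X,Z),tan,rad,F@[.1051,.9945,0],np.round(s["wrist_torque"],2),s["opening"],s["t"],X,Z))
E
python3 f.py
python3 -m jog '[[[0,0.0005,-0.001],0,255],[[0,0.0013,-0.003],0,255],[[0,0.0025,-0.0055],0,255],[[0,0.0038,-0.0082],0,255],[[0,0.0050,-0.0108],0,255],[[0,0.0063,-0.0134],0,255],[[0,0.0076,-0.016],0,255],[[0,0.0088,-0.0184],0,255],[[0,0.0099,-0.0205],0,255],[[0,0.0102,-0.0212],0,255]]' >/dev/null; python3 f.py
```

```text
th 0.4001 r 0.2350  resist_tan -0.5  radial_out 5.9  fy 1.0 tq [0.14 0.97 0.02] op 0.0130 t 5.40 X 0.2165 Z 0.0915
th 0.4985 r 0.2351  resist_tan 3.7  radial_out 6.2  fy -0.1 tq [-0.02  1.43 -0.06] op 0.0127 t 6.40 X 0.2065 Z 0.1124
```

```bash
python3 -m jog '[[[0,0.0009,-0.002],0,255],[[0,0.0021,-0.004],0,255],[[0,0.0032,-0.006],0,255],[[0,0.0044,-0.008],0,255],[[0,0.0056,-0.010],0,255],[[0,0.0069,-0.012],0,255],[[0,0.0081,-0.014],0,255],[[0,0.0094,-0.016],0,255],[[0,0.0106,-0.018],0,255],[[0,0.0119,-0.020],0,255]]' >/dev/null; python3 f.py
python3 -m jog '[[[0,0.0013,-0.0019],0,255],[[0,0.0027,-0.0038],0,255],[[0,0.0041,-0.0057],0,255],[[0,0.0055,-0.0076],0,255],[[0,0.0069,-0.0095],0,255],[[0,0.0083,-0.0113],0,255],[[0,0.0098,-0.0132],0,255],[[0,0.0112,-0.0151],0,255],[[0,0.0127,-0.0169],0,255],[[0,0.0142,-0.0187],0,255]]' >/dev/null; python3 f.py
```

```text
th 0.5964 r 0.2355  resist_tan 4.3  radial_out 9.6  fy -0.9 tq [0.03 1.76 0.03] op 0.0126 t 7.40 X 0.1949 Z 0.1323
th 0.6964 r 0.2360  resist_tan 3.7  radial_out 16.8  fy -0.7 tq [ 0.1   2.69 -0.03] op 0.0125 t 8.40 X 0.1810 Z 0.1514
```

```bash
python3 -m jog '[[[0,0.0008,-0.0022],0,255],[[0,0.0022,-0.0041],0,255],[[0,0.0036,-0.006],0,255],[[0,0.0051,-0.0079],0,255],[[0,0.0066,-0.0098],0,255],[[0,0.0081,-0.0116],0,255],[[0,0.0097,-0.0134],0,255],[[0,0.0113,-0.0152],0,255],[[0,0.0129,-0.0169],0,255],[[0,0.0145,-0.0185],0,255]]' >/dev/null; python3 f.py
```

```text
th 0.7978 r 0.2373  resist_tan 3.2  radial_out 5.6  fy -0.3 tq [0.04 1.35 0.  ] op 0.0126 t 9.40 X 0.1657 Z 0.1698
```

```bash
sed -i 's/X=.21645-g@e; Z=.09151+g\[2\]/X=.2183-g@e; Z=.0857+g[2]/' f.py; python3 -m jog '[[[0,0.001,-0.0015],0,255],[[0,0.0022,-0.0028],0,255],[[0,0.0034,-0.0041],0,255],[[0,0.0046,-0.0054],0,255],[[0,0.0059,-0.0067],0,255],[[0,0.0072,-0.0079],0,255],[[0,0.0085,-0.0091],0,255],[[0,0.0098,-0.0103],0,255],[[0,0.0111,-0.0115],0,255],[[0,0.0124,-0.0125],0,255]]' >/dev/null; python3 f.py
```

```text
th 0.8513 r 0.2348  resist_tan 3.5  radial_out 6.8  fy 0.2 tq [0.06 1.42 0.01] op 0.0128 t 10.40 X 0.1548 Z 0.1766
```

```bash
python3 -m jog '[[[0,0.0008,-0.0008],0,255],[[0,0.0017,-0.0016],0,255],[[0,0.0026,-0.0024],0,255],[[0,0.0035,-0.0032],0,255],[[0,0.0044,-0.004],0,255],[[0,0.0053,-0.0048],0,255],[[0,0.0062,-0.0056],0,255],[[0,0.0071,-0.0064],0,255],[[0,0.0079,-0.0072],0,255],[[0,0.0087,-0.0079],0,255]]' >/dev/null; python3 f.py
```

```text
th 0.9016 r 0.2351  resist_tan 3.5  radial_out 3.7  fy -0.4 tq [0.02 1.05 0.02] op 0.0125 t 11.40 X 0.1459 Z 0.1844
```

```bash
python3 -m jog '[[[0,0.0005,-0.0004],0,255],[[0,0.0011,-0.0009],0,255],[[0,0.0017,-0.0014],0,255],[[0,0.0023,-0.0018],0,255],[[0,0.0029,-0.0022],0,255],[[0,0.0035,-0.0027],0,255],[[0,0.004,-0.0031],0,255],[[0,0.0046,-0.0036],0,255],[[0,0.0051,-0.004],0,255],[[0,0.0056,-0.0044],0,255]]' >/dev/null; python3 f.py
```

```text
th 0.9322 r 0.2352  resist_tan 3.3  radial_out 5.1  fy -1.4 tq [ 0.08  1.08 -0.03] op 0.0127 t 12.40 X 0.1402 Z 0.1889
```

```bash
python3 -m jog '[[[0,0.0005,-0.0004],0,255],[[0,0.0011,-0.0008],0,255],[[0,0.0017,-0.0013],0,255],[[0,0.0023,-0.0017],0,255],[[0,0.0028,-0.0021],0,255],[[0,0.0034,-0.0025],0,255],[[0,0.004,-0.003],0,255],[[0,0.0045,-0.0034],0,255],[[0,0.0051,-0.0038],0,255],[[0,0.0057,-0.0042],0,255]]' >/dev/null; python3 f.py
```

```text
th 0.9621 r 0.2353  resist_tan 3.9  radial_out 5.3  fy 0.1 tq [ 0.07  1.24 -0.03] op 0.0125 t 13.40 X 0.1345 Z 0.1930
```

```bash
python3 -m jog '[[[0,0.0005,-0.0004],0,255],[[0,0.0011,-0.0008],0,255],[[0,0.0017,-0.0012],0,255],[[0,0.0023,-0.0016],0,255],[[0,0.0029,-0.002],0,255],[[0,0.0035,-0.0024],0,255],[[0,0.004,-0.0028],0,255],[[0,0.0046,-0.0032],0,255],[[0,0.0052,-0.0036],0,255],[[0,0.0058,-0.004],0,255]]' >/dev/null; python3 f.py
```

```text
th 0.9923 r 0.2354  resist_tan 2.5  radial_out 6.0  fy -1.1 tq [0.07 1.16 0.01] op 0.0125 t 14.40 X 0.1287 Z 0.1971
```

```bash
python3 -m jog '[[[0,0.0005,-0.0003],0,255],[[0,0.0011,-0.0007],0,255],[[0,0.0017,-0.0011],0,255],[[0,0.0023,-0.0015],0,255],[[0,0.0029,-0.0019],0,255],[[0,0.0035,-0.0023],0,255],[[0,0.0041,-0.0027],0,255],[[0,0.0047,-0.0031],0,255],[[0,0.0053,-0.0035],0,255],[[0,0.0059,-0.0038],0,255]]' >/dev/null; python3 f.py
```

```text
th 1.0225 r 0.2356  resist_tan 2.6  radial_out 6.7  fy -0.7 tq [-0.01  1.19  0.05] op 0.0132 t 15.40 X 0.1228 Z 0.2011
```

```bash
python3 -m jog '[[[0,0.0005,-0.0004],0,255],[[0,0.0011,-0.0008],0,255],[[0,0.0017,-0.0012],0,255],[[0,0.0023,-0.0016],0,255],[[0,0.0029,-0.002],0,255],[[0,0.0035,-0.0024],0,255],[[0,0.0041,-0.0028],0,255],[[0,0.0047,-0.0032],0,255],[[0,0.0053,-0.0036],0,255],[[0,0.0059,-0.0039],0,255]]' >/dev/null; python3 f.py
```

```text
th 1.0515 r 0.2356  resist_tan 3.9  radial_out 5.0  fy 0.3 tq [-0.04  1.28 -0.01] op 0.0127 t 16.40 X 0.1169 Z 0.2046
```

```bash
python3 -m jog '[[[0,0.0006,-0.0004],0,255],[[0,0.0012,-0.0007],0,255],[[0,0.0018,-0.0011],0,255],[[0,0.0024,-0.0014],0,255],[[0,0.003,-0.0018],0,255],[[0,0.0036,-0.0021],0,255],[[0,0.0042,-0.0025],0,255],[[0,0.0049,-0.0028],0,255],[[0,0.0055,-0.0032],0,255],[[0,0.0061,-0.0035],0,255]]' >/dev/null; python3 f.py
```

```text
th 1.0820 r 0.2358  resist_tan 3.1  radial_out 6.3  fy -0.6 tq [-0.07  1.14 -0.  ] op 0.0127 t 17.40 X 0.1107 Z 0.2082
```

```bash
python3 -m jog '[[[0,0.0006,-0.0003],0,255],[[0,0.0012,-0.0007],0,255],[[0,0.0018,-0.001],0,255],[[0,0.0025,-0.0014],0,255],[[0,0.0031,-0.0017],0,255],[[0,0.0037,-0.002],0,255],[[0,0.0043,-0.0024],0,255],[[0,0.005,-0.0027],0,255],[[0,0.0056,-0.003],0,255],[[0,0.0062,-0.0034],0,255]]' >/dev/null; python3 f.py
```

```text
th 1.1120 r 0.2360  resist_tan 2.8  radial_out 4.7  fy -1.4 tq [-0.1   0.99  0.03] op 0.0128 t 18.40 X 0.1045 Z 0.2116
```

```bash
python3 -m jog '[[[0,0.0006,-0.0003],0,255],[[0,0.0012,-0.0006],0,255],[[0,0.0019,-0.0009],0,255],[[0,0.0025,-0.0012],0,255],[[0,0.0031,-0.0015],0,255],[[0,0.0038,-0.0018],0,255],[[0,0.0044,-0.0022],0,255],[[0,0.005,-0.0025],0,255],[[0,0.0057,-0.0028],0,255],[[0,0.0063,-0.0031],0,255]]' >/dev/null; python3 f.py
```

```text
th 1.1401 r 0.2360  resist_tan 5.9  radial_out 6.6  fy -1.7 tq [-0.14  1.63 -0.04] op 0.0124 t 19.40 X 0.0985 Z 0.2144
```

Contact is felt at about +3 N. I carry on in smaller steps.

```bash
python3 -m jog '[[[0,0.0004,-0.0002],0,255],[[0,0.0009,-0.0004],0,255],[[0,0.0013,-0.0006],0,255],[[0,0.0017,-0.0008],0,255],[[0,0.0021,-0.001],0,255],[[0,0.0026,-0.0012],0,255],[[0,0.003,-0.0014],0,255],[[0,0.0034,-0.0016],0,255],[[0,0.0039,-0.0018],0,255],[[0,0.0043,-0.002],0,255]]' >/dev/null; python3 f.py
```

```text
th 1.1591 r 0.2360  resist_tan 8.7  radial_out 7.9  fy -1.9 tq [-0.08  1.94 -0.03] op 0.0128 t 20.40 X 0.0944 Z 0.2162
```

```bash
python3 -m jog '[[[0,0.0004,-0.0002],0,255],[[0,0.0009,-0.0004],0,255],[[0,0.0013,-0.0005],0,255],[[0,0.0017,-0.0007],0,255],[[0,0.0021,-0.0009],0,255],[[0,0.0026,-0.0011],0,255],[[0,0.003,-0.0012],0,255],[[0,0.0034,-0.0014],0,255],[[0,0.0039,-0.0016],0,255],[[0,0.0043,-0.0018],0,255]]' >/dev/null; python3 f.py
```

```text
th 1.1782 r 0.2361  resist_tan 9.7  radial_out 9.2  fy -2.0 tq [-0.01  2.33 -0.02] op 0.0129 t 21.40 X 0.0903 Z 0.2181
```

```bash
python3 -m jog '[[[0,0.0003,-0.0001],0,255],[[0,0.0006,-0.0003],0,255],[[0,0.0009,-0.0004],0,255],[[0,0.0012,-0.0006],0,255],[[0,0.0015,-0.0007],0,255],[[0,0.0018,-0.0008],0,255],[[0,0.0021,-0.001],0,255],[[0,0.0024,-0.0012],0,255],[[0,0.0027,-0.0013],0,255],[[0,0.0027,-0.0013],0,255]]' >/dev/null; python3 f.py; python3 -c "
from h import *
for n in('side','top'):
    c=read_camera(n); f=c['frame'][...,::-1]; cv2.imwrite(f'pics/{n}1.png',cv2.resize(f[140:280,250:450] if n=='side' else f[90:240,270:430],None,fx=3,fy=3,interpolation=cv2.INTER_CUBIC))"; python3 f.py
```

```text
th 1.1902 r 0.2361  resist_tan 11.4  radial_out 8.7  fy -1.8 tq [-0.05  2.43  0.04] op 0.0128 t 22.40 X 0.0877 Z 0.2192
th 1.1901 r 0.2361  resist_tan 12.1  radial_out 9.1  fy -2.0 tq [-0.06  2.39 -0.04] op 0.0127 t 22.50 X 0.0877 Z 0.2192
```

View pics/side1.png

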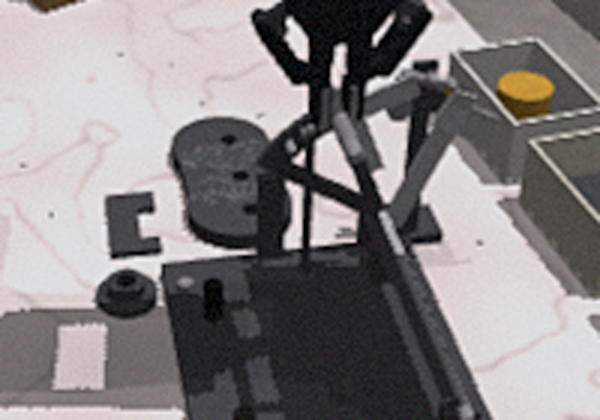

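The side crop shows the board nearly upright, with the gripper on the bar at about (335,100) and the arm behind it reaching the post at (430,80). The extra force is about +9 N, above the flip range and below ramming, so I lower it now.

```bash
python3 -m jog '[[[0,-0.0006,0.0003],0,255],[[0,-0.0018,0.0008],0,255],[[0,-0.0032,0.0014],0,255],[[0,-0.0047,0.002],0,255],[[0,-0.0062,0.0026],0,255],[[0,-0.0077,0.0032],0,255],[[0,-0.0092,0.0039],0,255],[[0,-0.0106,0.0045],0,255],[[0,-0.0119,0.0051],0,255],[[0,-0.0129,0.0056],0,255]]' >/dev/null; python3 f.py
```

```text
th 1.1350 r 0.2365  resist_tan 2.0  radial_out 5.9  fy -0.8 tq [-0.2   0.6   0.03] op 0.0127 t 23.50 X 0.0998 Z 0.2144
```

```bash
python3 -m jog '[[[0,-0.0016,0.0008],0,255],[[0,-0.0034,0.0016],0,255],[[0,-0.0051,0.0025],0,255],[[0,-0.0069,0.0034],0,255],[[0,-0.0087,0.0043],0,255],[[0,-0.0105,0.0053],0,255],[[0,-0.0123,0.0062],0,255],[[0,-0.0141,0.0072],0,255],[[0,-0.0159,0.0082],0,255],[[0,-0.0177,0.0092],0,255]]' >/dev/null; python3 f.py
```

```text
th 1.0490 r 0.2360  resist_tan -0.9  radial_out 4.0  fy -2.3 tq [-0.28  0.04  0.01] op 0.0127 t 24.50 X 0.1176 Z 0.2046
```

```bash
python3 -m jog '[[[0,-0.0016,0.0009],0,255],[[0,-0.0032,0.0018],0,255],[[0,-0.0048,0.0028],0,255],[[0,-0.0064,0.0037],0,255],[[0,-0.008,0.0047],0,255],[[0,-0.0096,0.0057],0,255],[[0,-0.0112,0.0067],0,255],[[0,-0.0128,0.0077],0,255],[[0,-0.0143,0.0087],0,255],[[0,-0.0158,0.0097],0,255]]' >/dev/null; python3 f.py
```

```text
th 0.9706 r 0.2363  resist_tan -0.1  radial_out 3.7  fy -1.1 tq [-0.24  0.27 -0.03] op 0.0125 t 25.50 X 0.1335 Z 0.1950
```

```bash
python3 -m jog '[[[0,-0.0013,0.0009],0,255],[[0,-0.0026,0.0018],0,255],[[0,-0.0039,0.0028],0,255],[[0,-0.0052,0.0037],0,255],[[0,-0.0066,0.0047],0,255],[[0,-0.0079,0.0057],0,255],[[0,-0.0092,0.0067],0,255],[[0,-0.0105,0.0078],0,255],[[0,-0.0118,0.0088],0,255],[[0,-0.0131,0.0099],0,255]]' >/dev/null; python3 f.py
```

```text
th 0.9009 r 0.2362  resist_tan -0.6  radial_out 5.5  fy -1.2 tq [-0.21  0.24 -0.03] op 0.0127 t 26.50 X 0.1467 Z 0.1852
```

```bash
python3 -m jog '[[[0,-0.0004,0.0003],0,255],[[0,-0.0008,0.0006],0,255],[[0,-0.0012,0.0009],0,255],[[0,-0.0016,0.0012],0,255],[[0,-0.002,0.0015],0,255],[[0,-0.0024,0.0018],0,255],[[0,-0.0028,0.0022],0,255],[[0,-0.0032,0.0025],0,255],[[0,-0.0036,0.0028],0,255],[[0,-0.0039,0.0031],0,255]]' >/dev/null; python3 f.py
```

```text
th 0.8802 r 0.2362  resist_tan -0.1  radial_out 5.8  fy -0.2 tq [-0.03  0.39 -0.03] op 0.0129 t 27.50 X 0.1504 Z 0.1821
```

```bash
python3 -m jog '[[[0,-0.0003,0.0003],0,255],[[0,-0.0007,0.0006],0,255],[[0,-0.0011,0.0009],0,255],[[0,-0.0014,0.0012],0,255],[[0,-0.0018,0.0015],0,255],[[0,-0.0022,0.0018],0,255],[[0,-0.0025,0.0021],0,255],[[0,-0.0029,0.0024],0,255],[[0,-0.0032,0.0027],0,255],[[0,-0.0036,0.003],0,255]]' >/dev/null; python3 f.py
```

```text
th 0.8605 r 0.2361  resist_tan -0.2  radial_out 2.6  fy 1.2 tq [ 0.09  0.09 -0.06] op 0.0127 t 28.50 X 0.1540 Z 0.1790
```

```bash
python3 -m jog '[[[0,-0.0003,0.0003],0,255],[[0,-0.0007,0.0006],0,255],[[0,-0.0011,0.0009],0,255],[[0,-0.0014,0.0012],0,255],[[0,-0.0018,0.0015],0,255],[[0,-0.0022,0.0018],0,255],[[0,-0.0025,0.0021],0,255],[[0,-0.0029,0.0024],0,255],[[0,-0.0032,0.0027],0,255],[[0,-0.0036,0.003],0,255]]' >/dev/null; python3 f.py
```

```text
th 0.8404 r 0.2363  resist_tan 0.2  radial_out -0.4  fy 1.1 tq [ 0.08 -0.32  0.03] op 0.0124 t 29.50 X 0.1576 Z 0.1760
```

```bash
python3 -m jog '[[[0,-0.0003,0.0003],0,255],[[0,-0.0007,0.0006],0,255],[[0,-0.001,0.0009],0,255],[[0,-0.0014,0.0012],0,255],[[0,-0.0017,0.0015],0,255],[[0,-0.0021,0.0019],0,255],[[0,-0.0024,0.0022],0,255],[[0,-0.0028,0.0025],0,255],[[0,-0.0031,0.0028],0,255],[[0,-0.0035,0.0031],0,255]]' >/dev/null; python3 f.py
```

```text
th 0.8206 r 0.2364  resist_tan -0.4  radial_out -1.7  fy 1.0 tq [ 0.19 -0.38 -0.03] op 0.0127 t 30.50 X 0.1612 Z 0.1729
```

```bash
python3 -m jog '[[[0,-0.0003,0.0003],0,255],[[0,-0.0007,0.0006],0,255],[[0,-0.001,0.001],0,255],[[0,-0.0014,0.0013],0,255],[[0,-0.0017,0.0016],0,255],[[0,-0.002,0.0019],0,255],[[0,-0.0024,0.0023],0,255],[[0,-0.0027,0.0026],0,255],[[0,-0.0031,0.0029],0,255],[[0,-0.0034,0.0032],0,255]]' >/dev/null; python3 f.py
```

```text
th 0.8012 r 0.2364  resist_tan 0.7  radial_out 5.7  fy 1.9 tq [ 0.31  0.39 -0.  ] op 0.0128 t 31.50 X 0.1645 Z 0.1698
```

The board is below the top notch with no resistance, so the pawl is out. I carry on down at a gentle pace.

```bash
python3 -m jog '[[[0,-0.0013,0.0013],0,255],[[0,-0.0027,0.0026],0,255],[[0,-0.004,0.0039],0,255],[[0,-0.0053,0.0053],0,255],[[0,-0.0067,0.0067],0,255],[[0,-0.008,0.0081],0,255],[[0,-0.0093,0.0095],0,255],[[0,-0.0106,0.0108],0,255],[[0,-0.0118,0.0122],0,255],[[0,-0.013,0.0136],0,255]]' >/dev/null; python3 f.py
```

```text
th 0.7210 r 0.2364  resist_tan -0.0  radial_out -0.3  fy 1.9 tq [ 0.19 -0.33 -0.03] op 0.0124 t 32.50 X 0.1776 Z 0.1561
```

```bash
python3 -m jog '[[[0,-0.0012,0.0014],0,255],[[0,-0.0024,0.0028],0,255],[[0,-0.0037,0.0043],0,255],[[0,-0.0049,0.0057],0,255],[[0,-0.0061,0.0072],0,255],[[0,-0.0073,0.0087],0,255],[[0,-0.0085,0.0101],0,255],[[0,-0.0096,0.0116],0,255],[[0,-0.0107,0.0131],0,255],[[0,-0.0118,0.0146],0,255]]' >/dev/null; python3 f.py
```

```text
th 0.6415 r 0.2363  resist_tan 0.1  radial_out -0.5  fy 1.4 tq [ 0.25 -0.24 -0.02] op 0.0127 t 33.50 X 0.1893 Z 0.1414
```

```bash
python3 -m jog '[[[0,-0.0011,0.0015],0,255],[[0,-0.0022,0.003],0,255],[[0,-0.0033,0.0045],0,255],[[0,-0.0044,0.0061],0,255],[[0,-0.0055,0.0077],0,255],[[0,-0.0065,0.0092],0,255],[[0,-0.0076,0.0108],0,255],[[0,-0.0086,0.0124],0,255],[[0,-0.0096,0.0139],0,255],[[0,-0.0106,0.0155],0,255]]' >/dev/null; python3 f.py
```

```text
th 0.5624 r 0.2363  resist_tan 0.2  radial_out -0.9  fy 0.5 tq [ 0.08 -0.24 -0.02] op 0.0126 t 34.50 X 0.1999 Z 0.1260
```

```bash
python3 -m jog '[[[0,-0.001,0.0016],0,255],[[0,-0.002,0.0032],0,255],[[0,-0.003,0.0048],0,255],[[0,-0.0039,0.0064],0,255],[[0,-0.0049,0.0081],0,255],[[0,-0.0058,0.0097],0,255],[[0,-0.0067,0.0114],0,255],[[0,-0.0076,0.013],0,255],[[0,-0.0085,0.0146],0,255],[[0,-0.0093,0.0163],0,255]]' >/dev/null; python3 f.py
```

```text
th 0.4824 r 0.2363  resist_tan 0.5  radial_out 1.6  fy 0.1 tq [ 0.    0.08 -0.06] op 0.0127 t 35.50 X 0.2093 Z 0.1096
```

```bash
python3 -m jog '[[[0,-0.0009,0.0017],0,255],[[0,-0.0017,0.0034],0,255],[[0,-0.0026,0.0051],0,255],[[0,-0.0034,0.0068],0,255],[[0,-0.0042,0.0085],0,255],[[0,-0.005,0.0102],0,255],[[0,-0.0058,0.0119],0,255],[[0,-0.0066,0.0136],0,255],[[0,-0.0073,0.0153],0,255],[[0,-0.008,0.017],0,255]]' >/dev/null; python3 f.py
```

```text
th 0.4031 r 0.2362  resist_tan 0.7  radial_out 1.8  fy -0.1 tq [-0.01  0.2  -0.01] op 0.0127 t 36.50 X 0.2172 Z 0.0926
```

```bash
python3 -m jog '[[[0,-0.0007,0.0017],0,255],[[0,-0.0014,0.0034],0,255],[[0,-0.0021,0.0052],0,255],[[0,-0.0028,0.0069],0,255],[[0,-0.0035,0.0087],0,255],[[0,-0.0042,0.0105],0,255],[[0,-0.0048,0.0123],0,255],[[0,-0.0054,0.014],0,255],[[0,-0.006,0.0158],0,255],[[0,-0.0066,0.0176],0,255]]' >/dev/null; python3 f.py
```

```text
th 0.3234 r 0.2361  resist_tan 1.4  radial_out 2.8  fy -0.3 tq [ 0.07  0.12 -0.04] op 0.0128 t 37.50 X 0.2238 Z 0.0750
```

```bash
python3 -m jog '[[[0,-0.0005,0.0015],0,255],[[0,-0.001,0.003],0,255],[[0,-0.0015,0.0045],0,255],[[0,-0.002,0.006],0,255],[[0,-0.0025,0.0076],0,255],[[0,-0.0029,0.0092],0,255],[[0,-0.0033,0.0107],0,255],[[0,-0.0037,0.0122],0,255],[[0,-0.0041,0.0136],0,255],[[0,-0.0045,0.015],0,255]]' >/dev/null; python3 f.py
```

```text
th 0.2572 r 0.2361  resist_tan 0.7  radial_out 1.4  fy 1.5 tq [0.15 0.12 0.04] op 0.0122 t 38.50 X 0.2283 Z 0.0600
```

```bash
python3 -m jog '[[[0,-0.0003,0.0011],0,255],[[0,-0.0006,0.0022],0,255],[[0,-0.0008,0.0033],0,255],[[0,-0.0011,0.0044],0,255],[[0,-0.0013,0.0055],0,255],[[0,-0.0016,0.0066],0,255],[[0,-0.0018,0.0077],0,255],[[0,-0.0021,0.0088],0,255],[[0,-0.0023,0.0099],0,255],[[0,-0.0025,0.011],0,255]]' >/dev/null; python3 f.py
```

```text
th 0.2093 r 0.2360  resist_tan 0.1  radial_out 4.5  fy -0.3 tq [ 0.12  0.43 -0.02] op 0.0126 t 39.50 X 0.2309 Z 0.0491
```

```bash
python3 -m jog '[[[0,-0.0002,0.0011],0,255],[[0,-0.0004,0.0022],0,255],[[0,-0.0007,0.0033],0,255],[[0,-0.0009,0.0044],0,255],[[0,-0.0011,0.0055],0,255],[[0,-0.0013,0.0066],0,255],[[0,-0.0015,0.0077],0,255],[[0,-0.0017,0.0088],0,255],[[0,-0.0018,0.0099],0,255],[[0,-0.002,0.011],0,255]]' >/dev/null; python3 f.py
```

```text
th 0.1636 r 0.2361  resist_tan 0.2  radial_out 5.4  fy -0.6 tq [ 0.07  0.81 -0.06] op 0.0128 t 40.50 X 0.2329 Z 0.0385
```

```bash
python3 -m jog '[[[0,-0.0002,0.0011],0,255],[[0,-0.0003,0.0022],0,255],[[0,-0.0005,0.0033],0,255],[[0,-0.0006,0.0044],0,255],[[0,-0.0008,0.0055],0,255],[[0,-0.0009,0.0066],0,255],[[0,-0.0011,0.0077],0,255],[[0,-0.0012,0.0088],0,255],[[0,-0.0013,0.0099],0,255],[[0,-0.0015,0.011],0,255]]' >/dev/null; python3 f.py
```

```text
th 0.1145 r 0.2361  resist_tan 1.1  radial_out 6.1  fy -0.1 tq [ 0.08  0.58 -0.08] op 0.0128 t 41.50 X 0.2345 Z 0.0270
```

```bash
python3 -m jog '[[[0,-0.0002,0.0011],0,255],[[0,-0.0004,0.0022],0,255],[[0,-0.0005,0.0033],0,255],[[0,-0.0006,0.0044],0,255],[[0,-0.0007,0.0055],0,255],[[0,-0.0008,0.0066],0,255],[[0,-0.001,0.0077],0,255],[[0,-0.0011,0.0088],0,255],[[0,-0.0012,0.0099],0,255],[[0,-0.0013,0.011],0,255]]' >/dev/null; python3 f.py
```

```text
th 0.0677 r 0.2362  resist_tan 0.6  radial_out 5.4  fy 0.7 tq [ 0.11  0.58 -0.02] op 0.0127 t 42.50 X 0.2357 Z 0.0160
```

```bash
python3 -m jog '[[[0,-0.0001,0.0008],0,255],[[0,-0.0002,0.0016],0,255],[[0,-0.0003,0.0024],0,255],[[0,-0.0004,0.0032],0,255],[[0,-0.0005,0.004],0,255],[[0,-0.0005,0.0048],0,255],[[0,-0.0006,0.0056],0,255],[[0,-0.0006,0.0064],0,255],[[0,-0.0007,0.0072],0,255],[[0,-0.0007,0.008],0,255]]' >/dev/null; python3 f.py
```

```text
th 0.0343 r 0.2364  resist_tan 0.7  radial_out 4.1  fy 1.2 tq [ 0.22  0.41 -0.04] op 0.0128 t 43.50 X 0.2363 Z 0.0081
```

```bash
python3 -m jog '[[[0,0,0.0006],0,255],[[0,0,0.0012],0,255],[[0,0,0.0018],0,255],[[0,0,0.0024],0,255],[[0,0,0.003],0,255],[[0,0,0.0036],0,255],[[0,0,0.0042],0,255],[[0,0,0.0048],0,255],[[0,0,0.0054],0,255],[[0,0,0.006],0,255]]' >/dev/null; python3 f.py
```

```text
th 0.0088 r 0.2364  resist_tan 1.2  radial_out 5.4  fy 1.6 tq [0.23 0.56 0.02] op 0.0132 t 44.50 X 0.2364 Z 0.0021
```

```bash
python3 -m jog '[[[0,0,0.0004],0,255],[[0,0,0.0008],0,255],[[0,0,0.0011],0,255],[[0,0,0.0014],0,255],[[0,0,0.0017],0,255],[[0,0,0.002],0,255],[[0,0,0.0023],0,255],[[0,0,0.0026],0,255],[[0,0,0.0028],0,255],[[0,0,0.003],0,255]]' >/dev/null; python3 f.py
python3 - <<'E'
from h import *
c=read_camera("top"); P,ok=cloud(c); q=P[ok]
e=np.array([.9945,-.1051,0]);l=np.array([.1051,.9945,0]);d=q-[.5172+.2165,-.0721-.0228,0]
x=d@e;y=d@l
k=(x>-.175)&(x<-.01)&(abs(y)<.1)&(q[:,2]>.03)&(q[:,2]<.13)
A=np.c_[x[k],y[k],np.ones(k.sum())]; s=np.linalg.lstsq(A,q[k][:,2],rcond=None)[0]; 
for _ in range(5):
    r=abs(A@s-q[k][:,2])<.004; s=np.linalg.lstsq(A[r],q[k][r,2],rcond=None)[0]
print("tilt",-s[0],"z at 0",s[2],r.sum())
E
```

```text
th -0.0040 r 0.2364  resist_tan 0.8  radial_out 5.6  fy 1.7 tq [ 0.22  0.62 -0.08] op 0.0128 t 45.50 X 0.2364 Z -0.0009
tilt 0.009827486156581257 z at 0 0.06503655814359674 2806
```

```bash
python3 -m jog '[[[0,0,0.0002],0,255],[[0,0,0.0004],0,255],[[0,0,0.0006],0,255],[[0,0,0.0008],0,255],[[0,0,0.001],0,255],[[0,0,0.0012],0,255],[[0,0,0.0014],0,255],[[0,0,0.0016],0,255],[[0,0,0.0018],0,255],[[0,0,0.002],0,255]]' >/dev/null; python3 f.py
```

```text
th -0.0124 r 0.2364  resist_tan 1.6  radial_out 5.6  fy 1.1 tq [0.17 0.5  0.05] op 0.0124 t 46.55 X 0.2364 Z -0.0029
```

```bash
python3 -m jog '[[[0,0,0.0002],0,255],[[0,0,0.0004],0,255],[[0,0,0.0006],0,255],[[0,0,0.0008],0,255],[[0,0,0.001],0,255],[[0,0,0.0012],0,255],[[0,0,0.0014],0,255],[[0,0,0.0015],0,255],[[0,0,0.0015],0,255],[[0,0,0.0015],0,255]]' >/dev/null; python3 f.py
```

```text
th -0.0153 r 0.2365  resist_tan -12.3  radial_out 7.8  fy 0.8 tq [ 0.31  1.22 -0.02] op 0.0128 t 47.55 X 0.2365 Z -0.0036
```

The board has come up against its flat stop. I ease the pressure, open the fingers and retreat.

```bash
python3 -m jog '[[[0,-0.0003,-0.0003],0,255],[[0,-0.0006,-0.0008],0,255],[[0,-0.0006,-0.0012],0,255],[[0,-0.0006,-0.0012],0,240],[[0,-0.0006,-0.0012],0,225],[[0,-0.0006,-0.0012],0,210],[[0,-0.0006,-0.0012],0,195],[[0,-0.0006,-0.0012],0,180],[[0,-0.0006,-0.0012],0,165],[[0,-0.0006,-0.0012],0,150]]'; python3 f.py
```

```text
t: 48.55
tool_pos: [0.4988, -0.0703, 0.2182]
tool_rot: [2.335, 2.101, 0.0]
wrist_force: [-0.2, 0.5, 0.2]
opening: 0.0353
grip_force: 0.0
th -0.0129 r 0.2368  resist_tan -0.2  radial_out 0.3  fy 0.5 tq [-0.04  0.    0.  ] op 0.0353 t 48.55 X 0.2368 Z -0.0031
```

```bash
python3 -m jog '[[[0,0,0],0,140],[[0,0,0],0,140],[[0,0,-0.01],0,140],[[0,0,-0.025],0,140],[[0,0,-0.04],0,140],[[0,0,-0.06],0,140],[[0,0,-0.08],0,140],[[0,0,-0.1],0,140],[[0,0,-0.115],0,140],[[0,0,-0.12],0,140]]'
python3 - <<'E'
from h import *
c=read_camera("top"); P,ok=cloud(c); q=P[ok]
e=np.array([.9945,-.1051,0]);l=np.array([.1051,.9945,0]);d=q-[.5172+.2165,-.0721-.0228,0]
x=d@e;y=d@l
k=(x>-.175)&(x<-.01)&(abs(y)<.1)&(q[:,2]>.03)&(q[:,2]<.13)
A=np.c_[x[k],y[k],np.ones(k.sum())]; s=np.linalg.lstsq(A,q[k][:,2],rcond=None)[0]
for _ in range(5):
    r=abs(A@s-q[k][:,2])<.004; s=np.linalg.lstsq(A[r],q[k][r,2],rcond=None)[0]
print("tilt",-s[0],"z at 0",s[2],r.sum(),state()["t"])
c=read_camera("side"); cv2.imwrite("pics/side2.png",c["frame"][...,::-1])
E
```

```text
t: 49.55
tool_pos: [0.4987, -0.0702, 0.3402]
tool_rot: [2.333, 2.1, 0.002]
wrist_force: [-0.0, 0.2, -1.2]
opening: 0.0387
grip_force: 0.0
tilt 0.0034297356454063197 z at 0 0.06462891369791934 2576 49.6
```

View pics/side2.png

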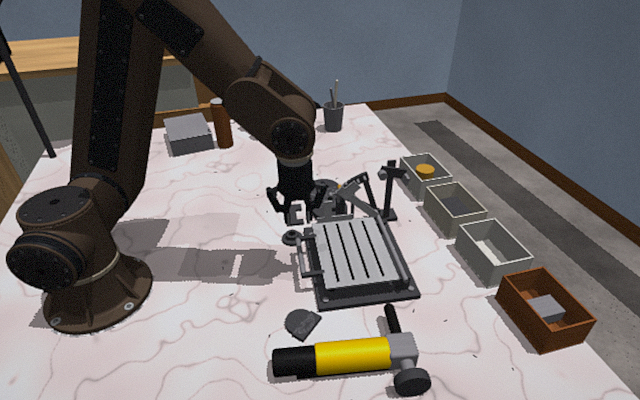

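The side view shows the board lying flat at about (355,250), the gripper clear above it, and the bystanders where they were. The fitted tilt is 0.003.

```bash
python3 -c "
from rig import *
print(hand_in())"
```

```text
the job is handed in; nothing more can be done
None
```

The board now lies flat (fitted tilt 0.003) and the gripper is clear: it was raised to about +9 N on the buffer, the pawl flipped out, and it was lowered gently onto its flat stop (about 12 N on touching) and let go; the job was handed in at about 50 s with no verdict returned.

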